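# Put the bench disc sander in gear

## Robot

A 7-joint arm with a two-finger parallel gripper is mounted at the origin on the work surface. World frame = base frame: x ahead of the robot, y to its left, z up, the work surface at z = 0. Lengths are in m, angles in rad, forces in N, time in s.
With the tool pointing down it reaches from about 0.4 to 0.85 m from the base axis. Payload 10.4 kg.
Tool frame: the origin (TCP) lies at the very end of the fingers, on their centre line; the grasp point (between the pads) lies manip.hold_point_z behind it (manip.hold_point_z is the distance from the TCP to the grasp point, in m); z points along the fingers, y is the direction in which the jaws open and shut (so a half turn about z gives the same grasp; the last joint's range is limited). The gripper opens to 85 mm and grips with 20 to 120 N. Pads are 22 mm wide; open, the fingers measure 114 mm over their backs; the gripper's body (76 mm by 85 mm) begins 54 mm behind the grasp point. The pads swing forward as they close: fully open they stand 13 mm farther back than shut.
Start: joints at [-1.212, 0.332, -0.065, 1.46, 0.022, 1.35, -0.088], TCP at [0.233, 0.58, 0.231] pointing down, gripper open.
Joint ranges: [-2.6, 2.6], [-0.5, 2.12], [-1.47, 1.34], [0.16, 2.42], [-1.27, 4.41], [0.06, 2.06], [-2.6, 2.6]. Speed limits (rad/s): [2.22, 2.22, 2.79, 2.79, 3.14, 3.14, 3.14].

## Interface

Orientations are given as a unit quaternion [x, y, z, w].
In Python, from workcell import manip gives the robot as it stands.
- The arm moves only by the tool jog_arm, never from a script. Its arguments are lists of equal length, an entry for each row: "translation": the shift along the world's x, y, z in mm, a list of three; "turn": the turn about the world's z in degrees. In form: {"translation": [[x, y, z], ...], "turn": [turn, ...]}. A call has 1 to 12 rows; each row is the pose to reach, as a shift and turn from the pose measured when the call began; what a row does not reach only later rows make up. A row lasts 1/12 s, in which the tool goes at most 41.7 mm and 7.16 degrees, less where a joint would pass 70% of its speed; a pose out of reach is approached as far as the arm can. A call with a gripper value outside its range is refused whole. "grip" is the finger opening in mm, from 0 to 85.4, set as the call begins (left out, the last holds). The fingers move at their own pace and stop on an object; "grip_force" is the grip in N (left out, the last holds). Time passes only in rows, so rows that repeat a pose let the fingers close. It gives the time, the measured TCP pose, the force and the opening at its end, in the units of the state.
- manip.get_obs(): the state, without advancing time (a new reading comes with each control period).
- manip.camera(name): name is "scene" or "top" or "wrist"; returns a dict with "frame" (420x560x3 uint8, red, green, blue), "mtx" (3x3 intrinsics, pixels), "pose" (4x4, takes a point from camera to world coordinates). Camera axes: x right, y down, z forward; pixel columns grow to the right and rows downward; lengths in m; the calibration is good to about 2 mm. A picture is of the moment at which its call begins. There is no depth.
- manip.hand_in(): hands the job in, once; it reports no verdict.
Trained networks look in a picture, given as the dict that the camera call returned (one of the last four; its "shot" number tells which), for a name from the list of things; names that differ only in an ending like _2 or _b are one class to them, and where a whole thing is asked for, a point or a joint stands for the part that bears it (a point fixed in the world has none). Each returns a list of dicts, best first, with "confidence" (0 to 1); they miss things now and then, are a little off and sometimes report something else, mostly with a low value. They report only what shows in the picture. A call takes as long as a camera call.
- manip.outline_of(picture, label): "mask" (420x560 bool, what is visible of it) and "extent" ([left, top, right, bottom] in pixels, round what is visible of it).
- manip.pinpoint(picture, label): "at" ([column, row] in pixels: a listed point, or the origin of a listed thing).
The state is a dict: "clock": time; "joint_pos": joint angles; "joint_velocities": joint speeds; "tau": joint torques, N m; "position": TCP position; "ee_rot": TCP orientation; "ft_force": force on the tool from outside, world axes, zero at the start; "torque": the same for the moment, N m; "grip_width": opening from 0.0 (shut) to 1.0 (fully open).
Only numpy, scipy, OpenCV 4.12 (cv2) and the standard library are available. Lean on these libraries where they do the work, as an engineer would, in place of code of your own. Each camera call takes 0.05 s, during which the arm holds its last target. There are 200 camera calls.

## Task

Put the bench sander into its low gear: ease the T-shaped gear knob straight down and, when you feel tooth meet tooth, keep only a light pressure on it and rock it to and fro until the teeth mesh and it slides fully home. Never force it against the teeth. Then swing the flat keeper lever fully closed over the knob's sleeve so that it cannot jump out, let go, and leave the things lying around the machine where they are.

Things in the scene. Friction and masses are not known exactly. Their poses are not given: they have to be found in the camera images.
- sander: Grey bench disc sander, fixed, place and yaw vary. Origin: centre of its foot on the table; z up, knob on its -y side, motor on +y. Casing 160 (x) x 230 (y) mm, top 90 mm above the table. Upright sanding disc at y -137 to -149 mm, top 140 mm high; work rest to y -212 mm, 82 mm high; motor y +115 to +215 mm, top 104 mm.
- knob_grip (a point): Centre of the gear knob's T-bar: black bar 46 mm long (this point's x), 16 mm thick (y), 26 mm tall, on the vertical spindle at the sander's y -65 mm. 157 mm above the table when up, 135 mm when home. The bar turns the spindle. Under it an 18 mm neck, then a steel sleeve 60 mm across, its top 29 mm below this point, in a boss 82 mm across, 102 mm high.
- gear_knob (a joint): How far the knob is slid down, m: 0 up (start), 0.022 home on its stop; home counts from 0.0203. Takes about 2 N to push; stays where left. At 0.012 its 3 hidden teeth reach the hidden 6-tooth low gear and always start tooth on tooth. That gear is sprung: 3 N at touch, 1.5 N more per mm (the knob's weight bears 2 N), solid after 6 mm. Beyond 0.0185 only in mesh.
- spindle (a joint): Angle of spindle and knob, rad, counter-clockwise from above positive. Turns freely (0.02 N m), no stops. The low gear's angle is not measured and varies: the teeth find a gap every 1.05 rad (60 degrees), over a window 0.2 rad wide; rocking 0.6 rad either side of the start always passes one. In mesh the knob drags the gear with 0.15 N m.
- drive_seat: Sprung seat of the low gear, hidden in the casing under the knob; origin 28 mm above the table when unloaded. Sinks up to 6 mm as the teeth press together, springs back up when they mesh. It does not turn with the gear. The force between the teeth must never exceed 22 N.
- keeper_pivot (a point): Pivot axis of the keeper, at the sander's x 0, y +12 mm, 108 mm above the table (underside of the keeper). The keeper is a flat level steel lever 16 mm wide, 8 mm thick: nose 62 mm long towards the knob when closed, handle arm the opposite way. Its nose passes 2 mm over the sleeve when the knob is home, else it strikes the sleeve's side.
- keeper_handle (a point): On the axis of the keeper's upright handle: a black round post 14 mm across, 40 mm tall (116 to 156 mm above the table); this point is 142 mm above the table, 55 mm from the pivot.
- keeper (a joint): Keeper angle, rad: 0 closed on its stop, positive open, counter-clockwise from above. At angle a the handle is at x = -55 sin a, y = 12 + 55 cos a mm in the sander's frame. Starts at 0.8 to 1.2; must not be closed before the knob is home; closed counts below 0.12. Friction 0.08 N m (1.5 N at the handle); stays where left.
- marker: Grey and black marker pen lying near the machine, 135 x 14 x 14 mm; origin at the centre of its underside. To be left alone.
- cutter: Yellow and black utility knife lying flat, 140 x 24 x 16 mm; origin in the middle of its underside. To be left alone.
- acrylic_stand: Clear acrylic display stand, 90 x 70 x 78 mm; origin at the centre of its underside. To be left alone.
- tape_roll: Roll of paper tape lying flat, 76 mm across, 20 mm high; origin at the centre of its underside. To be left alone.

How it is judged:
On the way, in this order (a step that is already met when the one before it is completed fails the run):
1. the gear knob is fully home, its teeth in mesh, while the keeper is still open (value of joint gear_knob above 0.0203 m and value of joint keeper above 0.4 rad), for 0.2 s.
2. the keeper is swung fully closed over the sleeve, the knob still home (value of joint gear_knob above 0.0203 m and value of joint keeper below 0.12 rad), for 0.2 s.
At the end, for the whole second after the job is handed in: The gear knob is fully home (slid down at least 20.3 of its 22 mm, possible only in mesh), the keeper is closed over its sleeve (within 0.12 rad of its stop) and at rest (all of step 2 and value of joint keeper above -0.1 rad and not (velocity of joint keeper above 0.05 rad/s) and not (velocity of joint keeper below -0.05 rad/s)); the robot touches nothing.
It fails at once if the teeth are forced: more than 22 N between them (contact force between drive_seat and anything else above 22 N).
It fails at once if something lying around the machine is pushed more than 20 mm from its place (distance of any of marker, cutter, acrylic_stand, tape_roll from where it was at the start of the episode above 0.02 m).
It also fails if it takes over 72 s, if anything falls off the work surface, if the arm or the gripper's body presses on something with over 40 N, if the wrist force passes 120 N, or if a joint passes its speed limit or range.

## Working session

There is one attempt and no reset: what is moved stays moved. The work goes in short steps, Python scripts to look and compute and a tool call to move; the robot and the scene stay as the last step left them, time stands still between calls to the robot, and variables do not carry over. Pictures are saved under pics/ and viewed, about 8 in all and at most 12, crops included, and the job is handed in when it is done.

Besides the shell and the picture viewer there is one more tool, called after "Emit:" as name(argument=value, ...) on one line, values as JSON. jog_arm: Moves the arm, as the interface text tells. Its arguments: {"type":"object","properties":{"translation":{"type":"array"},"turn":{"type":"array"},"grip":{"type":"number"},"grip_force":{"type":"number"}},"required":["translation","turn"]}

```bash
mkdir -p pics; cat > h.py <<'E'
import numpy as np,cv2
from workcell import manip
def ray(c,p):
    d=np.linalg.inv(c['mtx'])@np.array([p[0],p[1],1.]); T=np.array(c['pose']); return T[:3,3],T[:3,:3]@d
def atz(c,p,z):
    o,d=ray(c,p); return o+d*(z-o[2])/d[2]
def save(c,n): cv2.imwrite('pics/'+n,cv2.cvtColor(c['frame'],cv2.COLOR_RGB2BGR))
E
python3 - <<'E'
from h import *
print(manip.get_obs(),manip.hold_point_z)
ims=[]
Z=dict(knob_grip=.157,keeper_handle=.142,keeper_pivot=.108,sander=0,marker=0,cutter=0,acrylic_stand=0,tape_roll=0)
for n in('scene','top'):
    c=manip.camera(n); ims.append(c['frame'])
    for l,z in Z.items():
        r=manip.pinpoint(c,l)[:2]
        for q in r: print(n,l,q['confidence'],np.round(q['at'],1),atz(c,q['at'],z).round(4))
    save(c,n+'.png')
E
```

```text
{'clock': 0.0, 'joint_pos': array([-1.21160807,  0.33283506, -0.06470868,  1.46094796,  0.02162482,
        1.34989681, -0.08849246]), 'joint_velocities': array([ 0.00105421, -0.00102077, -0.00033403, -0.00034166, -0.00210279,
        0.00066856,  0.00023695]), 'tau': array([-1.53704721e-03, -6.25459743e+01,  4.82807925e-02, -3.91592252e+01,
        1.60921784e-02,  1.00479749e-02, -3.21215694e-07]), 'position': array([0.23273066, 0.57964747, 0.23053578]), 'ee_rot': array([ 1.89716032e-01,  9.81838756e-01, -6.89672659e-04, -8.89613316e-05]), 'ft_force': array([-0.69074962,  0.33337551, -0.14482481]), 'torque': array([ 0.00500475, -0.02146926,  0.0057666 ]), 'grip_width': 0.9993536165282974} 0.0187
scene knob_grip 0.87 [233.1 202.9] [ 0.5459 -0.0712  0.157 ]
scene keeper_handle 0.56 [280.5 167.2] [0.5248 0.0435 0.142 ]
scene keeper_pivot 0.62 [276.5 206.1] [0.5607 0.0011 0.108 ]
scene sander 0.89 [271.7 250.5] [ 0.5591 -0.0114  0.    ]
scene sander 0.66 [278.5 205.1] [0.4865 0.0717 0.    ]
scene marker 0.69 [179.3 225.5] [ 0.3979 -0.0981  0.    ]
scene cutter 0.91 [335.4 288.5] [0.6896 0.0128 0.    ]
scene acrylic_stand 0.64 [259.4 356.6] [ 0.6931 -0.1568  0.    ]
scene tape_roll 0.92 [262.7 182.6] [0.4188 0.0904 0.    ]
top knob_grip 0.7 [303.7 228.9] [ 0.5464 -0.0669  0.157 ]
top keeper_handle 0.69 [234.  245.5] [0.5209 0.0494 0.142 ]
top keeper_pivot 0.81 [258.7 232.3] [0.5458 0.0081 0.108 ]
top sander 0.65 [267.  233.3] [ 0.5533 -0.0079  0.    ]
top marker 0.72 [313.3 312.1] [ 0.3957 -0.0984  0.    ]
top cutter 0.55 [255.  164.8] [0.6959 0.0158 0.    ]
top acrylic_stand 0.57 [336.2 163.2] [ 0.6989 -0.1537  0.    ]
top tape_roll 0.74 [219.7 301.6] [0.4189 0.0867 0.    ]
```

View pics/top.png

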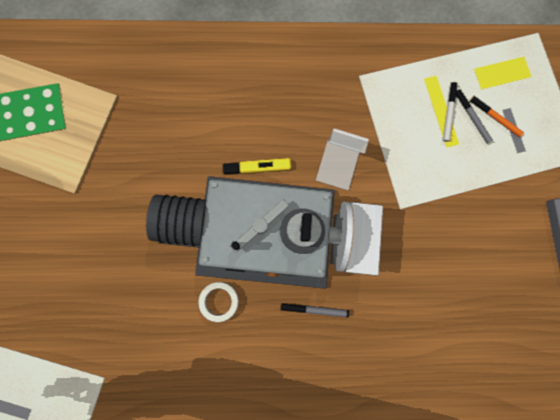

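View pics/scene.png

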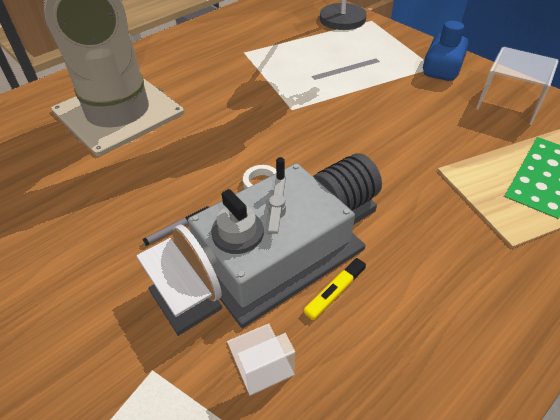

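The top view shows the knob at about (305,229), the keeper handle at (235,245), and the disc on the right. That puts sander -y roughly along world -y, with a yaw of about -0.1. The scene view agrees, and no loose object is near the knob or the handle.

Emit:
jog_arm(translation=[[19, -39, 2], [38, -78, 4], [57, -117, 6], [76, -156, 8], [95, -195, 10], [114, -234, 12], [133, -273, 14], [152, -312, 16], [171, -351, 18], [190, -390, 20], [209, -429, 22], [209, -429, 22]], turn=[2, 4, 6, 8, 10, 12, 14, 16, 18, 20, 20, 20])

```text
clock: 1.9
position: [0.4437, 0.1458, 0.254]
ee_rot: [0.019, 1.0, -0.0, 0.001]
ft_force: [0.1, 0.9, -0.4]
grip_width: 0.998
```

```bash
python3 - <<'E'
from h import *
c=manip.camera('top')
for l in('knob_grip','keeper_handle','sander'):
    r=manip.outline_of(c,l)
    if r:
        m=r[0]['mask'].astype(np.uint8); print(l,r[0]['confidence'],r[0]['extent'],cv2.minAreaRect(cv2.findNonZero(m)))
o=manip.get_obs();print(o['position'],o['ee_rot'])
E
```

```text
knob_grip 0.95 [284.3, 213.3, 320.0, 246.1] ((303.0, 228.5), (33.0, 34.0), 90.0)
keeper_handle 0.96 [232.0, 201.4, 285.5, 255.1] ((258.9792175292969, 225.47830200195312), (13.53727912902832, 71.50691223144531), 46.218875885009766)
sander 0.72 [146.3, 176.7, 382.9, 287.1] ((262.5169372558594, 231.3350830078125), (235.35511779785156, 100.5494613647461), 5.856013774871826)
[0.44185793 0.15102354 0.25345928] [1.68424823e-02 9.99858107e-01 3.09075336e-04 4.31372794e-05]
```

Emit:
jog_arm(translation=[[17, -36, 0], [34, -72, 0], [51, -108, 0], [68, -144, 0], [85, -180, 0], [104, -219, 0], [104, -219, 0], [104, -219, 0]], turn=[0, 0, 0, 0, 0, 0, 0, 0])

```text
clock: 2.77
position: [0.5463, -0.069, 0.253]
ee_rot: [0.018, 1.0, -0.0, -0.0]
ft_force: [0.7, 1.3, 0.4]
grip_width: 1.001
```

```bash
python3 - <<'E'
from h import *
c=manip.camera('wrist'); save(c,'w1.png')
o=manip.get_obs();print(o['position'],o['ee_rot'],o['ft_force'],o['joint_pos'])
for l,z in dict(knob_grip=.157,keeper_handle=.142,keeper_pivot=.108).items():
    for q in manip.pinpoint(c,l)[:2]: print(l,q['confidence'],np.round(q['at'],1),atz(c,q['at'],z).round(4))
r=manip.outline_of(c,'knob_grip')
m=r[0]['mask']; g=c['frame'].max(2)
b=(m&(g<60)).astype(np.uint8)
n,lab,st,ce=cv2.connectedComponentsWithStats(b); i=1+st[1:,4].argmax()
R=cv2.minAreaRect(cv2.findNonZero((lab==i).astype(np.uint8)));print(R,st[i])
P=[atz(c,p,.17) for p in cv2.boxPoints(R)]
print(np.round(P,4),np.mean(P,0))
E
```

```text
[ 0.54596637 -0.06698286  0.25295147] [ 1.66161424e-02  9.99861780e-01  3.27959271e-04 -4.65421633e-04] [-0.03616599  1.22306333 -0.15536393] [-0.44376338  0.15888945  0.54482371  1.65550588 -0.08470457  1.3516411
  1.65155899]
knob_grip 0.98 [278.5 211.9] [ 0.5479 -0.0699  0.157 ]
knob_grip 0.62 [248.3  52.4] [ 0.4233 -0.0876  0.157 ]
keeper_handle 0.66 [411.9 176.4] [0.5241 0.0492 0.142 ]
keeper_pivot 0.89 [348.3 204.3] [0.5587 0.002  0.108 ]
((277.015380859375, 214.22308349609375), (18.471515655517578, 56.24660110473633), 3.1798300743103027) [268 186  20  57 999]
[[ 0.5699 -0.0811  0.17  ]
 [ 0.5212 -0.0762  0.17  ]
 [ 0.5226 -0.0616  0.17  ]
 [ 0.5714 -0.0655  0.17  ]] [ 0.54628243 -0.07110979  0.17      ]
```

View pics/w1.png

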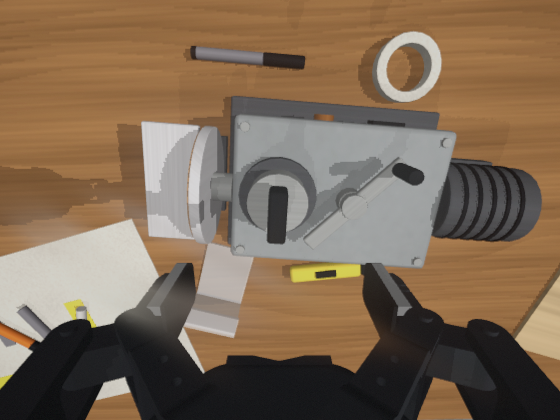

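The wrist view shows the knob bar at (277,214), nearly parallel to the finger plane. The keeper is open, with its handle at (410,175) and its nose at (310,242). The bar centre is about (0.547, -0.070), and its axis is at -5°.

Emit:
jog_arm(translation=[[1, -3, -25], [1, -3, -50], [1, -3, -75], [1, -3, -95], [1, -3, -105], [1, -3, -105], [1, -3, -105]], turn=[-3, -3, -3, -3, -3, -3, -3])

```text
clock: 3.6
position: [0.5469, -0.0683, 0.1491]
ee_rot: [0.041, 0.999, 0.001, 0.0]
ft_force: [-0.3, -0.6, 0.3]
grip_width: 0.997
```

Emit:
jog_arm(translation=[[0, 0, 0], [0, 0, 0], [0, 0, 0], [0, 0, 0], [0, 0, 0], [0, 0, 0], [0, 0, 0], [0, 0, 0], [0, 0, 0], [0, 0, 0]], turn=[0, 0, 0, 0, 0, 0, 0, 0, 0, 0], grip=10, grip_force=30)

```text
clock: 4.43
position: [0.5469, -0.07, 0.1494]
ee_rot: [0.042, 0.999, -0.0, 0.0]
ft_force: [-0.5, -5.4, 1.8]
grip_width: 0.179
```

Emit:
jog_arm(translation=[[0, -0.5, -2], [0, -0.5, -4], [0, -0.5, -6], [0, -0.5, -8], [0, -0.5, -10], [0, -0.5, -10], [0, -0.5, -10]], turn=[0, 0, 0, 0, 0, 0, 0])

```text
clock: 5.02
position: [0.5468, -0.0703, 0.1388]
ee_rot: [0.042, 0.999, -0.0, 0.0]
ft_force: [1.5, 1.3, -4.5]
grip_width: 0.182
```

Emit:
jog_arm(translation=[[0, 0, -1], [0, 0, -2], [0, 0, -2], [0, 0, -2], [0, 0, -2]], turn=[0, 0, 0, 0, 0])

```text
clock: 5.43
position: [0.5469, -0.0703, 0.137]
ee_rot: [0.042, 0.999, -0.0, 0.0]
ft_force: [-0.8, 0.3, 2.8]
grip_width: 0.177
```

Emit:
jog_arm(translation=[[0, 0, -1], [0, 0, -1.5], [0, 0, -1.5], [0, 0, -1.5]], turn=[0, 0, 0, 0])

```text
clock: 5.77
position: [0.547, -0.0703, 0.1358]
ee_rot: [0.042, 0.999, 0.0, 0.0]
ft_force: [-2.2, 0.4, 5.7]
grip_width: 0.179
```

Emit:
jog_arm(translation=[[0, 0, -1], [0, 0, -1.2], [0, 0, -1.2], [0, 0, -1.2], [0, 0, -1.2], [0, 0, -1.2], [0, 0, -1.2], [0, 0, -1.2], [0, 0, -1.2], [0, 0, -1.2], [0, 0, -1.2], [0, 0, -1.2]], turn=[0, 0, 4, 8, 12, 16, 20, 24, 28, 32, 35, 35])

```text
clock: 6.77
position: [0.5472, -0.0718, 0.1347]
ee_rot: [-0.261, 0.965, -0.001, 0.0]
ft_force: [1.1, -5.2, 1.0]
grip_width: 0.178
```

```bash
python3 - <<'E'
from h import *
for k in range(3):
    manip.camera('top')
    o=manip.get_obs();print(o['position'],o['ee_rot'],o['ft_force'],o['torque'],o['joint_pos'][6])
E
```

```text
[ 0.5471328  -0.07182569  0.13472452] [-2.59575458e-01  9.65722505e-01 -6.46094286e-04  4.55741073e-04] [ 1.34430478 -5.76583372  1.04725335] [-1.00568471 -0.12286607 -0.06958164] 2.2459810900694985
[ 0.54714708 -0.07177939  0.13473415] [-2.59136877e-01  9.65840275e-01 -6.47453750e-04  4.71298051e-04] [ 1.82794862 -5.42503625  1.78373125] [-0.9789694  -0.10742353 -0.06601804] 2.2450330376640997
[ 0.54715696 -0.07182713  0.13475638] [-2.58997683e-01  9.65877582e-01 -6.83548632e-04  4.79582358e-04] [ 0.38133416 -5.60301889  1.9034824 ] [-0.99274502 -0.09434621 -0.04823659] 2.2447823802282523
```

Emit:
jog_arm(translation=[[0, -0.5, -0.5], [0, -0.5, -1], [0, -0.5, -1.5], [0, -0.5, -1.5], [0, -0.5, -1.5]], turn=[0, 0, 0, 0, 0])

```text
clock: 7.33
position: [0.5472, -0.072, 0.1332]
ee_rot: [-0.259, 0.966, -0.001, 0.0]
ft_force: [1.2, 0.3, 2.4]
grip_width: 0.177
```

Emit:
jog_arm(translation=[[0, 0, -0.5], [0, 0, -1], [0, 0, -1.5], [0, 0, -1.5], [0, 0, -1.5]], turn=[0, 0, 0, 0, 0])

```text
clock: 7.75
position: [0.5472, -0.072, 0.1316]
ee_rot: [-0.259, 0.966, -0.001, 0.0]
ft_force: [-1.0, -0.3, 4.5]
grip_width: 0.178
```

```bash
python3 - <<'E'
from h import *
for k in range(4):
    manip.camera('top')
    o=manip.get_obs();print(o['position'][2],o['ft_force'])
E
```

```text
0.13167201894851718 [-1.20337095 -0.57778017  3.75008977]
0.13165588334428777 [-0.11421081 -1.08570789  4.22006589]
0.13169485818142082 [ 0.10046885 -0.35659414  3.30485237]
0.13166344551931575 [ 0.05973517 -0.18794241  4.18136693]
```

Emit:
jog_arm(translation=[[0, 0, -0.5], [0, 0, -1], [0, 0, -1], [0, 0, -1], [0, 0, -1]], turn=[0, 0, 0, 0, 0])

```text
clock: 8.37
position: [0.5472, -0.072, 0.1307]
ee_rot: [-0.259, 0.966, -0.001, 0.001]
ft_force: [-0.3, -0.4, 4.0]
grip_width: 0.181
```

Emit:
jog_arm(translation=[[0, 0, -0.7], [0, 0, -1.4], [0, 0, -2], [0, 0, -2], [0, 0, -2]], turn=[0, 0, 0, 0, 0])

```text
clock: 8.78
position: [0.5472, -0.072, 0.1287]
ee_rot: [-0.259, 0.966, -0.001, 0.0]
ft_force: [-0.1, 0.6, 4.3]
grip_width: 0.182
```

Emit:
jog_arm(translation=[[0, 0, -0.7], [0, 0, -1.4], [0, 0, -1.8], [0, 0, -1.8], [0, 0, -1.8]], turn=[0, 0, 0, 0, 0])

```text
clock: 9.2
position: [0.5473, -0.0721, 0.1276]
ee_rot: [-0.259, 0.966, -0.001, 0.001]
ft_force: [-2.9, 0.2, 11.6]
grip_width: 0.18
```

Emit:
jog_arm(translation=[[0, 0, 0], [0, 0, 0], [0, 0, 0], [0, 0, 0], [0, 0, 0]], turn=[0, 0, 0, 0, 0], grip=40)

```text
clock: 9.62
position: [0.5472, -0.072, 0.1273]
ee_rot: [-0.259, 0.966, -0.001, 0.0]
ft_force: [0.8, -1.1, -0.3]
grip_width: 0.469
```

Emit:
jog_arm(translation=[[0, 0, 10], [0, 0, 30], [0, 0, 60], [0, 0, 90], [0, 0, 100], [0, 0, 100]], turn=[0, 0, 0, -7, -14, -20])

```text
clock: 10.12
position: [0.5487, -0.0724, 0.2314]
ee_rot: [-0.084, 0.996, -0.001, 0.003]
ft_force: [-0.0, 0.6, -0.4]
grip_width: 0.467
```

```bash
python3 - <<'E'
from h import *
o=manip.get_obs();print(o['position'],o['ee_rot'],o['ft_force'],o['joint_pos'])
for n in('wrist','scene','top'):
    c=manip.camera(n); save(c,n+'2.png')
    for l,zs in dict(knob_grip=(.135,.157),keeper_handle=(.142,),keeper_pivot=(.108,)).items():
        for q in manip.pinpoint(c,l)[:1]: print(n,l,q['confidence'],np.round(q['at'],1),*[atz(c,q['at'],z).round(4) for z in zs])
E
```

```text
[ 0.54869811 -0.07242589  0.23139329] [-8.40678410e-02  9.96454640e-01 -6.30600903e-04  3.21730689e-03] [-0.01511988  0.61419408 -0.44808858] [-0.39459975  0.17211752  0.50134667  1.6838727  -0.08544902  1.30080224
  1.86193165]
wrist knob_grip 0.97 [282.6 209.5] [ 0.5485 -0.0698  0.135 ] [ 0.5412 -0.0713  0.157 ]
wrist keeper_handle 0.85 [426. 211.] [0.5273 0.0489 0.142 ]
wrist keeper_pivot 0.91 [355.4 224.5] [0.5606 0.005  0.108 ]
scene knob_grip 0.69 [235.8 211.2] [ 0.5448 -0.0675  0.135 ] [ 0.5615 -0.0787  0.157 ]
scene keeper_pivot 0.7 [274.6 205. ] [5.568e-01 5.000e-04 1.080e-01]
top knob_grip 0.53 [218.5 300.4] [0.4305 0.0753 0.135 ] [0.432 0.073 0.157]
top keeper_handle 0.66 [234.  245.9] [0.5202 0.0494 0.142 ]
top keeper_pivot 0.8 [259.4 228.5] [0.5525 0.0068 0.108 ]
```

View pics/wrist2.png

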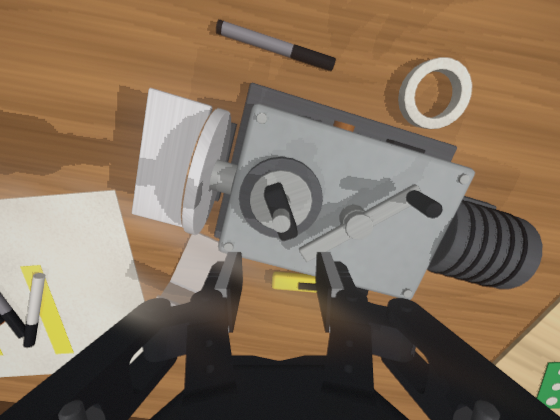

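View pics/scene2.png

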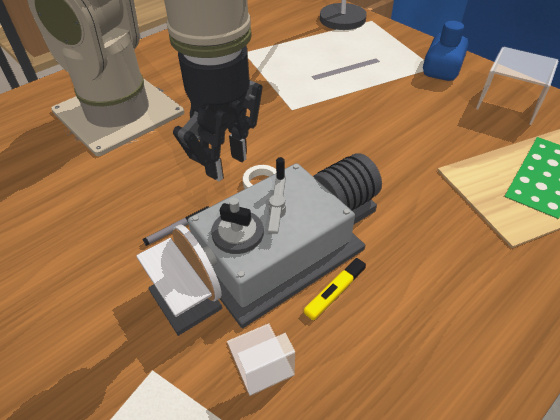

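The scene view shows the sleeve sunk into the boss at (238,232). The wrist and scene views intersect at a height of about 0.135 m, so the knob is home. The keeper is still open, with its handle near (0.524, 0.049). Next I'll go behind the handle with the fingers closed.

Emit:
jog_arm(translation=[[-20, 36, 0], [-40, 72, 0], [-62, 100, 0], [-62, 118, 0], [-62, 118, 0], [-62, 118, -30], [-62, 118, -60], [-62, 118, -60], [-62, 118, -60]], turn=[-4, -9, -9, -9, -9, -9, -9, -9, -9], grip=0)

```text
clock: 11.47
position: [0.4845, 0.045, 0.1667]
ee_rot: [-0.009, 1.0, -0.001, -0.001]
ft_force: [0.5, -0.5, 0.2]
grip_width: 0.003
```

```bash
python3 - <<'E'
from h import *
o=manip.get_obs();print(o['position'],o['ee_rot'],o['grip_width'])
c=manip.camera('wrist'); save(c,'w3.png')
for q in manip.pinpoint(c,'keeper_handle')[:2]: print(q['confidence'],q['at'],atz(c,q['at'],.142))
E
```

```text
[0.48449287 0.04503564 0.16665457] [-0.00878674  0.99995998 -0.00124684 -0.00112673] 0.003453110358555013
```

View pics/w3.png

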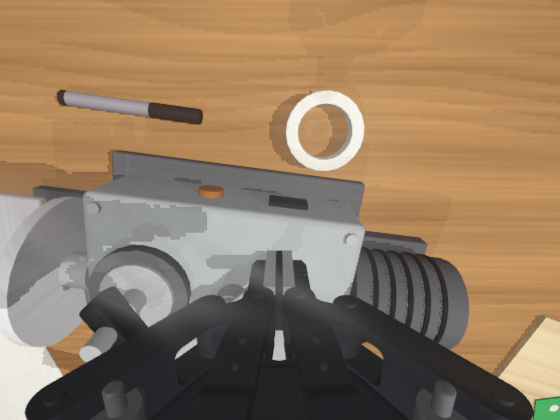

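The wrist view shows the closed fingertips at (280,265) above the casing edge, hiding the handle beyond them. The path down is clear.

Emit:
jog_arm(translation=[[0, 2, -25], [0, 2, -40], [0, 2, -40], [8, 2, -40], [15, 2, -40], [20, 2, -40], [25, 4, -40], [30, 5, -40], [35, 7, -40], [40, 8, -40], [40, 8, -40], [40, 8, -40]], turn=[0, 0, 0, 0, 0, 0, 0, 0, 0, 0, 0, 0])

```text
clock: 12.57
position: [0.5266, 0.0531, 0.1287]
ee_rot: [-0.009, 1.0, -0.001, 0.001]
ft_force: [0.0, -0.8, 0.1]
grip_width: 0.0
```

```bash
python3 - <<'E'
from h import *
for n in('top','scene'):
    c=manip.camera(n)
    for l,z in (('keeper_handle',.142),('keeper_pivot',.108)):
        for q in manip.pinpoint(c,l)[:1]: print(n,l,q['confidence'],q['at'],atz(c,q['at'],z))
o=manip.get_obs();print(o['position'],o['ft_force'])
E
```

```text
top keeper_pivot 0.8 [259.5, 225.8] [0.55733105 0.00664328 0.108     ]
scene keeper_handle 0.73 [293.7, 168.2] [0.54135534 0.05749362 0.142     ]
scene keeper_pivot 0.93 [279.0, 205.4] [0.56228957 0.00505782 0.108     ]
[0.52602989 0.05334536 0.12878731] [ 0.50083067 -0.02354856 -0.4192044 ]
```

Emit:
jog_arm(translation=[[4, 2, 0], [8, 4, 0], [12, 6, 0], [15, 7, 0], [15, 7, 0], [15, 7, 0]], turn=[0, 0, 0, 0, 0, 0])

```text
clock: 13.37
position: [0.5414, 0.0606, 0.1288]
ee_rot: [-0.009, 1.0, -0.001, 0.001]
ft_force: [-0.2, 0.4, -0.4]
grip_width: -0.0
```

Emit:
jog_arm(translation=[[2, 0, 0], [4, 0, 0], [4, 0, 0], [4, 0, 0]], turn=[0, 0, 0, 0])

```text
clock: 13.7
position: [0.5457, 0.0606, 0.1288]
ee_rot: [-0.009, 1.0, -0.001, 0.002]
ft_force: [0.1, 1.1, 0.3]
grip_width: 0.002
```

Emit:
jog_arm(translation=[[1.5, 0, 0], [3, 0, 0], [3, 0, 0], [3, 0, 0]], turn=[0, 0, 0, 0])

```text
clock: 14.03
position: [0.5473, 0.0606, 0.1286]
ee_rot: [-0.009, 1.0, -0.001, -0.0]
ft_force: [-8.4, 0.1, 5.4]
grip_width: 0.001
```

Emit:
jog_arm(translation=[[1.5, 0, 0], [3, 0, 0], [3, 0, 0], [3, 0, 0]], turn=[0, 0, 0, 0])

```text
clock: 14.37
position: [0.5475, 0.0607, 0.1282]
ee_rot: [-0.009, 1.0, -0.0, -0.003]
ft_force: [-16.7, -0.1, 11.1]
grip_width: 0.001
```

```bash
python3 - <<'E'
from h import *
for n in('top','scene'):
    c=manip.camera(n);save(c,n+'4.png')
    for l,z in (('keeper_handle',.142),('keeper_pivot',.108)):
        for q in manip.pinpoint(c,l)[:1]: print(n,l,q['confidence'],q['at'],atz(c,q['at'],z))
o=manip.get_obs();print(o['position'],o['ft_force'])
E
```

```text
top keeper_handle 0.39 [257.9, 228.9] [0.5485091  0.00918465 0.142     ]
top keeper_pivot 0.7 [261.7, 229.1] [0.55142571 0.00278502 0.108     ]
scene keeper_handle 0.83 [304.2, 178.9] [0.57094599 0.05225432 0.142     ]
scene keeper_pivot 0.75 [276.1, 206.9] [ 5.61510419e-01 -5.60645961e-04  1.08000000e-01]
[0.5475074  0.06069039 0.12825068] [-17.22190931   0.78696344  10.44905329]
```

View pics/scene4.png

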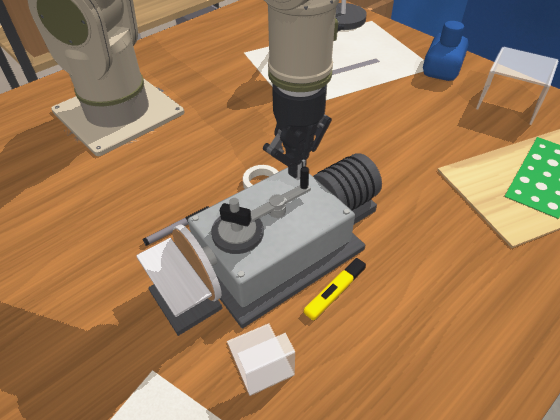

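The scene view shows the keeper in line with the knob, its nose reaching the sleeve at (250,215) and its handle at (304,178). A firm stop was felt. I'll back off and then rise.

Emit:
jog_arm(translation=[[-8, 0, 0], [-20, 0, 0], [-35, 0, 0], [-40, 0, 20], [-40, 0, 60], [-60, 40, 100], [-100, 70, 120], [-110, 100, 120], [-110, 100, 120], [-110, 100, 120]], turn=[0, 0, 0, 0, 0, 0, 0, 0, 0, 0])

```text
clock: 15.5
position: [0.436, 0.1647, 0.2497]
ee_rot: [-0.012, 1.0, 0.001, -0.002]
ft_force: [-1.2, 0.1, -0.3]
grip_width: -0.003
```

```bash
python3 - <<'E'
from h import *
Z=dict(knob_grip=.135,keeper_handle=.142,keeper_pivot=.108,marker=0,cutter=0,acrylic_stand=0,tape_roll=0)
I=[]
for n in('scene','top'):
    c=manip.camera(n); I.append(c['frame'])
    for l,z in Z.items():
        for q in manip.pinpoint(c,l)[:1]: print(n,l,q['confidence'],np.round(q['at'],1),atz(c,q['at'],z).round(4))
    if n=='scene':r=manip.outline_of(c,'keeper')
    if n=='top':r=manip.outline_of(c,'keeper')
    if r: print(cv2.minAreaRect(cv2.findNonZero(r[0]['mask'].astype(np.uint8))))
o=manip.get_obs();print(o['clock'],o['position'],o['ft_force'])
a=cv2.resize(I[0][130:280,150:400],None,fx=1.6,fy=1.6); b=cv2.resize(I[1][150:300,150:400],None,fx=1.6,fy=1.6)
cv2.imwrite('pics/f.png',cv2.cvtColor(np.hstack([a,b]),cv2.COLOR_RGB2BGR))
E
```

```text
scene knob_grip 0.75 [304.4 176.6] [0.5623 0.0615 0.135 ]
scene keeper_handle 0.9 [304.6 175.9] [0.5665 0.0576 0.142 ]
scene keeper_pivot 0.71 [275.3 205.1] [0.5577 0.0012 0.108 ]
scene marker 0.72 [176.2 224.2] [ 0.3912 -0.1005  0.    ]
scene cutter 0.77 [337.3 288.1] [0.6913 0.0157 0.    ]
scene acrylic_stand 0.83 [258.3 358.3] [ 0.694  -0.1597  0.    ]
scene tape_roll 0.82 [261.3 183.6] [0.4191 0.0864 0.    ]
((283.3447265625, 198.3811798095703), (21.244930267333984, 75.63809204101562), 48.73139953613281)
top knob_grip 0.56 [304.2 230.3] [ 0.5461 -0.0699  0.135 ]
top keeper_handle 0.62 [225.6 221.4] [0.5617 0.0636 0.142 ]
top keeper_pivot 0.97 [256.8 227. ] [0.5552 0.0114 0.108 ]
top marker 0.95 [310.9 313.4] [ 0.3933 -0.0936  0.    ]
top acrylic_stand 0.63 [334.9 167.8] [ 0.689  -0.1506  0.    ]
top tape_roll 0.68 [220.1 299.5] [0.4229 0.0859 0.    ]
((258.43963623046875, 224.996337890625), (71.59590148925781, 14.276832580566406), 3.468228816986084)
16.4 [0.43748183 0.16072838 0.24823128] [-0.2071251  -0.57804424 -0.40769314]
```

View pics/f.png

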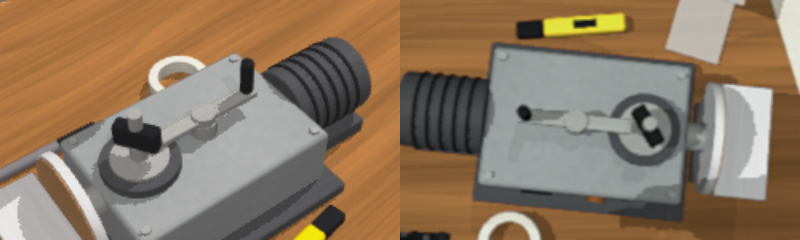

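The final crops show the keeper parallel to the casing, its nose over the sunk sleeve, and the surrounding objects where they started. The robot is clear of everything.

```bash
python3 -c "
from workcell import manip
print(manip.hand_in())"
```

```text
the job is handed in; nothing more can be done
None
```

The sander is in low gear with the keeper closed, and I handed the job in at about 16.4 s of the 72 s; no verdict is reported.

- **Knob:** I gripped the bar and eased it down until the teeth met. I held about 6–8 N (my estimate, last reading 5.7 N) and turned it about 35° one way. The force dropped to about 1.5 N as the teeth meshed, so I did not need to rock it back. It then slid down with about 4 N to a firm stop at 21.8 mm, where the reading was 11.6 N; home counts from 20.3 mm.
- **Keeper:** I let go of the knob and swung the handle closed with shut fingers until it met its stop. The highest reading there was about 17 N sideways. I then backed the arm away.
- **Last checks:** The pictures show the sleeve down and the keeper in line with the casing, with its nose over the sleeve. The force on the tool was near zero. The marker, stand and tape roll measured within about 10 mm of where they started, roughly what the networks scatter by. The cutter was found only in the scene view, about 3 mm from its start.
- **Disagreements:** The last scene-view knob reading landed on the keeper handle, so I ignored it. The top-view reading agreed with the earlier position. The keeper's start angle measured about 0.70–0.75 rad, slightly below the stated 0.8, which I put down to measurement error.

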